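# Pop a tuna can out of the spring dispenser and stop it with the other finger

## Task

Press the blue ejector button of the can dispenser all the way down with one finger and, as the tuna can pops forward, stop it on its white chute with the other finger before it slides away. Finish while still holding like that: button held down, can standing on the chute at rest against your finger. Do not pinch, lift or tip the can, and leave the other things in the cabinet alone.

Things in the scene. Friction and masses are not known exactly. Their poses are not given: they have to be found in the camera images.
- dispenser: Fixed can dispenser. Origin on the shelf (z 0); its x points to the rear (the can pops out along -x), y to the button's side. Level white chute: x -105 to +85 mm, 77 mm wide, top 20 mm above the shelf, front end open. Clear walls 4 mm thick, 69 mm apart, rise 16 mm above the chute, x -55 to +80. Grey spring housing at the rear: x 78 to 130 mm, 62 mm wide, 58 mm high.
- chute_spot (a point): Point on the chute's top, on its centre line, abreast of the button (dispenser x = -42 mm, y = 0), 30 mm before the can's front edge. Room for a finger to stand over it; a can stopped by a finger here stays pressed against it by the spring. With no finger in its way the can shoots off the chute's front end.
- stop_bar (a point): Middle of the top of the orange stop bar just before the can (24 mm wide, 5 mm thick, dispenser x -17.5 to -12.5 mm). It stands 16 mm above the chute and sinks twice as far as the button is pressed: past 8 mm of press it frees the can.
- pusher_face (a point): Middle of the front face of the orange spring-driven pusher plate (44 mm wide, 22 mm high) behind the can, 33 mm above the shelf. It pushes the can forward with about 5 N at first and 2 N after 50 mm, where its stroke ends.
- eject_button (a joint): Press depth of the blue round ejector button, m: 0 up, 0.012 fully down; a spring returns it (3 N at first, 6.6 N fully down; friction of the loaded stop bar can add a few N). It must be held deeper than 8 mm to the end.
- eject_top (a point): Centre of the top face of the blue button (26 mm diameter), moving with it; 48 mm above the shelf when up, 36 mm when fully down. It lies at x = -42 mm, y = +56 mm in the dispenser's frame, that is 56 mm beside the chute's centre line, on a grey block 26 mm high (x -70 to 0 mm, y 38.5 to 82.5 mm).
- tuna_can: Steel tuna can with a blue band, 64 mm diameter, 36 mm high, 0.09 to 0.16 kg, loose, standing on the chute between the stop bar and the pusher. Origin: centre of its underside, at x = +20 mm, y = 0 in the dispenser's frame and 20 mm above the shelf at the start (top at 56 mm, front edge at x = -12 mm).
- can_rack: Fixed clear acrylic rack, 100 by 112 mm, 66 mm high, with three slots along its x axis, holding the crushed cans; origin at the centre of its underside.
- crushed_0: Red flattened drink can standing upright in the rack, 64 x 22 x 98 mm, origin at the centre of its underside. Leave alone.
- crushed_1: Yellow flattened drink can, as the red one. Leave alone.
- crushed_2: Green flattened drink can, as the red one. Leave alone.
- soju_bottle: Green glass soju bottle, 65 mm diameter, 205 mm high, standing; origin at the centre of its underside. Leave alone.
- egg_carton: Clear egg carton with six eggs, 110 x 160 x 64 mm, origin at the centre of its underside. Leave alone.
- bottle_cap: Red plastic bottle cap, 30 mm diameter, 14 mm high, lying on the shelf; origin at the centre of its underside. Leave alone.
Things that resemble listed ones, but are neither listed nor needed, are in the scene too. There is more than one size of the tuna_can; the job needs the smallest.

How it is judged (in metres and radians):
On the way, in this order (a step that is already met when the one before it is completed fails the run):
1. the button is being pressed (more than 3 mm) while the can is still behind its stop bar (value of joint eject_button above 0.003 m and x of tuna_can in the frame of dispenser above 0.014 m).
2. the can has popped at least 8 mm forward and rests against a finger on the chute, with the button held down (value of joint eject_button above 0.008 m and x of tuna_can in the frame of dispenser between -0.04 and 0.012 m and height (world z) of tuna_can between 0.016 and 0.026 m and angle between tuna_can's own z axis and vertical below 0.15 rad and linear speed of tuna_can below 0.02 m/s and contact force between the fingers and tuna_can above 0.4 N), for 0.3 s.
At the end, for the whole second after the job is handed in: Button held deeper than 8 mm; can upright on the chute (height within 6 mm, tilt under 0.15 rad), 8 to 60 mm forward of its start, at rest (under 20 mm/s), pressing a finger with over 0.4 N; bottle, carton, cap and crushed cans within 20 mm of their starts (all of step 2 and distance of each of soju_bottle, egg_carton, bottle_cap, crushed_0, crushed_1, crushed_2 from where it was at the start of the episode below 0.02 m); the arm keeps its last pose, push and grip.
It fails at once if the can slid away (more than 65 mm forward) or left the chute (x of tuna_can in the frame of dispenser below -0.045 m or y of tuna_can in the frame of dispenser above 0.03 m or y of tuna_can in the frame of dispenser below -0.03 m or height (world z) of tuna_can below 0.012 m).
It fails at once if the can was lifted more than 12 mm or tipped more than 0.4 rad (height (world z) of tuna_can above 0.032 m or angle between tuna_can's own z axis and vertical above 0.4 rad).
It fails at once if a bystander was moved more than 20 mm or tipped (distance of any of soju_bottle, egg_carton, bottle_cap, crushed_0, crushed_1, crushed_2 from where it was at the start of the episode above 0.02 m or angle between soju_bottle's own z axis and vertical above 0.3 rad).
It also fails if it takes over 32 s, if anything falls off the work surface, if the arm or the gripper's body presses on something with over 40 N, if the wrist force passes 120 N, or if a joint passes its speed limit or range.

## Robot

A 6-joint arm with a two-finger parallel gripper is mounted at the origin on the work surface. World frame = base frame: x ahead of the robot, y to its left, z up, the work surface at z = 0. Lengths are in mm, angles in rad, forces in N, time in s.
With the tool pointing down it reaches from about 350 to 925 mm from the base axis. Payload 6.4 kg.
Tool frame: the origin (TCP) lies between the finger pads; the fingertips stand 22 mm ahead of it and the grasp point (between the pads) lies 3 mm ahead of it; z points along the fingers, x is the direction in which the jaws open and shut, and the axes are right-handed (so a half turn about z gives the same grasp; the last joint's range is limited). The gripper opens to 85 mm and grips with 20 to 120 N. Pads are 22 mm wide; open, the fingers measure 114 mm over their backs; the gripper's body (76 mm by 85 mm) begins 54 mm behind the grasp point. The pads swing forward as they close: fully open they stand 13 mm farther back than shut.
Start: joints at [1.012, 0.245, 1.558, -0, 1.339, -0.174], TCP at [243.991, 602.48, 253.29] pointing down, gripper open.
Joint ranges: [-3.13, 3.13], [-1.02, 2.26], [0.13, 2.54], [-0.95, 4.09], [0.21, 2.88], [-2.74, 2.74]. Speed limits (rad/s): [2.57, 2.57, 3.14, 3.14, 3.14, 3.14].

## Interface

Orientations are given as a rotation vector (axis times angle).
In Python, from workcell import manip, viewer, job gives the robot as it stands.
- The arm moves only by the shell command python3 -m crank 'ROWS'. ROWS is JSON, a list of rows, each a list of 3 entries, a list of its own where there are three numbers: the finger opening in mm, from 0 to 85.4, then the shift along the tool's x, y, z in mm, then the turn about the tool's z in degrees. In form: [[hand, [dx, dy, dz], spin], ...]. A call has 1 to 8 rows; each row is the pose to reach, as a shift and turn from the pose commanded when the call began, along the tool's axes at that moment; what a row does not reach only later rows make up. A row lasts 1/12 s, in which the tool goes at most 41.7 mm and 7.16 degrees, less where a joint would pass 70% of its speed; a pose out of reach is approached as far as the arm can. A call with a gripper value outside its range is refused whole. The fingers move at their own pace and stop on an object; the grip force is fixed at half the most. Time passes only in rows, so rows that repeat a pose let the fingers close. It gives the time, the measured TCP pose, the force and the opening at its end, in the units of the state.
- manip.state(): the state, without advancing time (a new reading comes with each control period).
- viewer.camera(name): name is "scene" or "top" or "wrist"; returns (picture, depth): 400x640x3 uint8, red, green, blue; 400x640 float32, mm along the optical axis (not along the pixel's ray), 0 where there is no reading.
- viewer.get_calibration(name): a dict with "fx", "fy", "cx", "cy" (pixels), "k1" (the pictures are not rectified: a ray, as slopes to the right and down, at radius r is drawn at 1 + k1 r^2 times it, then the intrinsics apply), "R" (3x3) and "t" (3): a world point X has camera coordinates R X + t. Camera axes: x right, y down, z forward; pixel columns grow to the right and rows downward; lengths in mm; the calibration is good to about 2 mm. A picture is of the moment at which its call begins: read the wrist's pose just before it. get_calibration takes no time and is no camera call; for the wrist camera it gives the pose at the moment of the call.
- job.hand_in(): hands the job in, once; it reports no verdict.
The state is a dict: "time_s": time; "joint_positions": joint angles; "dq": joint speeds; "effort": joint torques, N m; "ee_pos": TCP position; "tool_rot": TCP orientation; "contact_force": force on the tool from outside, world axes, zero at the start; "wrist_torque": the same for the moment, N m; "width": opening from 0.0 (shut) to 1.0 (fully open).
Only numpy, scipy, OpenCV 4.12 (cv2) and the standard library are available. Lean on these libraries where they do the work, as an engineer would, in place of code of your own. Each camera call takes 0.05 s, during which the arm holds its last target. There are 200 camera calls.

## Working session

There is one attempt and no reset: what is moved stays moved. The work goes in short steps, Python scripts to look and compute and a shell command to move; the robot and the scene stay as the last step left them, time stands still between calls to the robot, and variables do not carry over. Pictures are saved under pics/ and viewed, on a budget of 10 in all, crops included, one or two more only if the job needs it, and the job is handed in when it is done.

```bash
mkdir -p pics
cat > h.py <<'E'
import numpy as np, cv2
from workcell import manip, viewer, job
def snap(n,f=None):
    c=viewer.get_calibration(n); im,d=viewer.camera(n)
    np.savez(f'pics/{f or n}.npz',im=im,d=d,**{k:np.array(v) for k,v in c.items()})
    cv2.imwrite(f'pics/{f or n}.png',im[:,:,::-1]); return im,d,c
def load(f):
    z=np.load(f'pics/{f}.npz'); return z['im'],z['d'],z
def world(c,d,u,v,z=None):
    K=np.array([[c['fx'],0,c['cx']],[0,c['fy'],c['cy']],[0,0,1.]])
    p=cv2.undistortPoints(np.array([[[u,v]]],float),K,np.array([float(c['k1']),0,0,0]))[0,0]
    R=np.array(c['R']);t=np.array(c['t']);r=np.array([p[0],p[1],1.])
    if z is None: s=d[int(v),int(u)]
    else:
        o=-R.T@t; q=R.T@r; s=(z-o[2])/q[2]
    return R.T@(r*s-t)
E
python3 - <<'E'
from h import *
s=manip.state(); print(s)
a=snap('top')[0]; snap('scene')
E
```

```text
{'time_s': 0.0, 'joint_positions': array([ 1.01191119e+00,  2.45792569e-01,  1.55905760e+00,  1.23684985e-05,
        1.33870495e+00, -1.74093121e-01]), 'dq': array([ 0.00043636, -0.00054241,  0.00061859,  0.0002416 , -0.00019725,
       -0.00061824]), 'effort': array([-1.34887916e-03, -4.29499805e+01, -3.26129043e+01, -3.29291715e-04,
        5.35842279e-03,  1.47357650e-05]), 'ee_pos': array([243.6884021 , 602.01501601, 252.1706103 ]), 'tool_rot': array([ 2.60456663,  1.75524447, -0.00282307]), 'contact_force': array([1.1943032 , 0.05564178, 0.56517698]), 'wrist_torque': array([-0.0368588 , -0.00509665, -0.00316075]), 'width': 1.0009984620020116}
```

View pics/top.png

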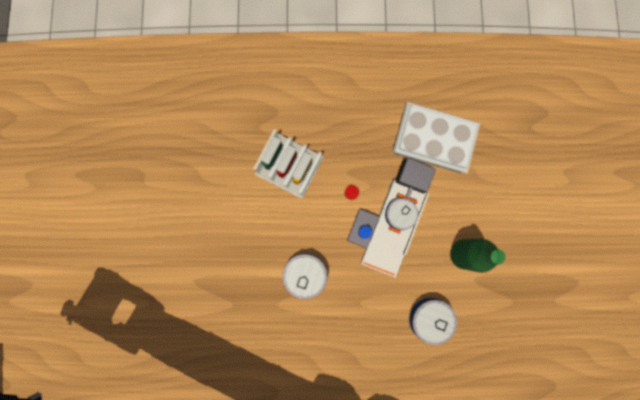

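View pics/scene.png

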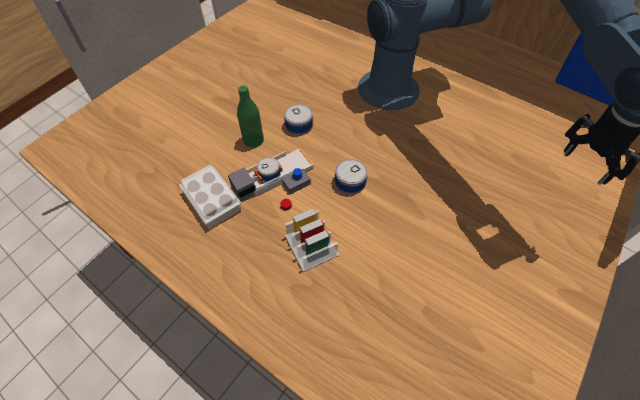

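The top view shows three cans. The one at (402,212), on the white chute between the orange bars, is the smallest. The ones at (305,276) and (433,322) are bigger and loose on the shelf. The blue button is at (365,231), and the chute's front end runs from (362,265) to (397,275).

Run:
```python
from h import *
im,d,c=load('top')
for n,u,v,z in [('btn',365,231,48),('can',402,212,56),('fl',362,265,20),('fr',397,275,20),('housing',416,174,58),('cap',352,192,14),('can2',305,276,None),('can3',433,322,None)]:
    print(n,world(c,d,u,v,z).round(1),world(c,d,u,v).round(1))
cr=cv2.resize(im[140:290,320:470],(750,750)[:2],interpolation=cv2.INTER_CUBIC)
cv2.imwrite('pics/crop1.png',cv2.resize(cr,(600,600))[:,:,::-1])
```

```text
btn [509.2  -7.5  48. ] [509.1  -7.4  49.6]
can [546.4 -81.5  56. ] [546.3 -81.   58.9]
fl [440.   -3.2  20. ] [439.  -5.  -1.]
fr [418.8 -75.1  20. ] [417.6 -77.9   1.8]
housing [ 622.7 -111.    58. ] [ 622.6 -110.7   59.1]
cap [591.3  15.5  14. ] [591.1  15.6  15.9]
can2 [420.2 113.3  49.9] [420.2 113.3  49.9]
can3 [ 327.  -140.8   54.6] [ 327.  -140.8   54.6]
```

View pics/crop1.png

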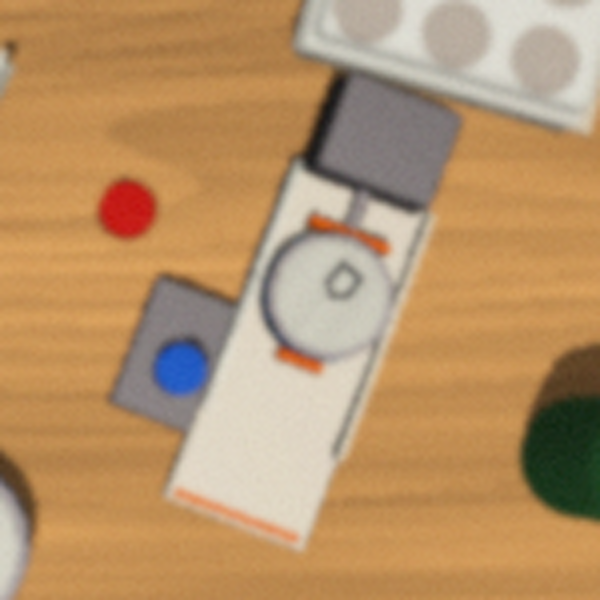

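The crop confirms it: the small can stands between two orange plates, with the button on the left. The tool x axis already lies nearly along dispenser +y, and tool y along dispenser +x.

```bash
python3 -m crank '[[42,[-30,29,0],0],[42,[-60,58,0],0],[42,[-90,87,0],0],[42,[-120,116,0],0],[42,[-150,144,0],0],[42,[-180,173,0],0],[42,[-210,202,0],0],[42,[-240,231,0],0]]'; python3 -m crank '[[42,[-30,29,0],0],[42,[-60,58,0],0],[42,[-90,87,0],0],[42,[-120,116,0],0],[42,[-150,144,0],0],[42,[-180,173,0],0],[42,[-210,202,0],0],[42,[-254,244,0],-1.7]]'
python3 - <<'E'
from h import *
s=manip.state(); p=s['ee_pos'];a=2*np.arctan2(s['tool_rot'][1],s['tool_rot'][0])
ang=np.radians(-20.4);ex=np.array([np.cos(ang),np.sin(ang)]);ey=np.array([-ex[1],ex[0]])
tgt=np.array([546.4,-81.5])-62*ex+28*ey
d=tgt-p[:2];tx=np.array([np.cos(a),np.sin(a)]);ty=np.array([tx[1],-tx[0]])
print(s['time_s'],p,s['tool_rot'],np.degrees(a),tgt,d@tx,d@ty)
E
```

```text
time_s: 0.77
ee_pos: [367.9, 291.6, 252.9]
tool_rot: [2.605, 1.756, -0.001]
contact_force: [1.8, -0.3, 0.2]
width: 0.49
time_s: 1.43
ee_pos: [491.7, -17.7, 253.1]
tool_rot: [-2.579, -1.794, 0.0]
contact_force: [0.2, 1.1, -0.1]
width: 0.489
1.4333 [491.73203869 -17.67794018 253.06232703] [-2.57868180e+00 -1.79406113e+00  4.41331749e-06] -290.3451666945128 [498.04853398 -33.64463736] -12.774530397441026 11.473661349133984
```

```bash
python3 -m crank '[[42,[-13,11,20],0],[42,[-13,11,50],0],[42,[-13,11,70],0],[42,[-13,11,70],0],[42,[-13,11,70],0]]'
python3 - <<'E'
from h import *
im,d,c=snap('wrist','w1'); 
cv2.imwrite('pics/w1.png',cv2.resize(im,(800,500))[:,:,::-1])
E
```

```text
time_s: 1.85
ee_pos: [496.6, -31.4, 182.3]
tool_rot: [-2.577, -1.793, 0.003]
contact_force: [0.3, 0.7, 0.2]
width: 0.495
```

View pics/w1.png

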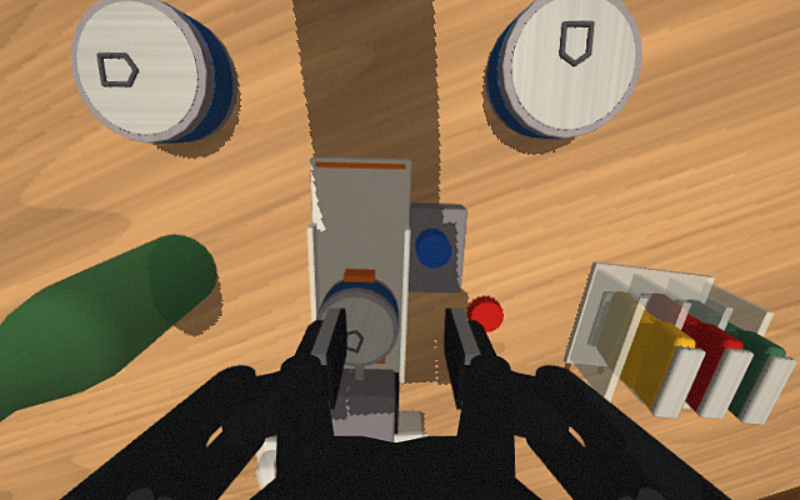

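The wrist view at 800x500 shows the button at (433,248), the stop bar at (360,273) and the chute front corners at (313,160) and (411,160). The fingertips are at (338,320) and (456,320), and the chute appears nearly square to the tool.

Run:
```python
from h import *
im,d,c=load('w1'); s=manip.state();p=s['ee_pos'];a=2*np.arctan2(s['tool_rot'][1],s['tool_rot'][0])
tx=np.array([np.cos(a),np.sin(a)]);ty=np.array([tx[1],-tx[0]])
print(p,np.degrees(a)%360)
def rel(n,u,v,z):
    w=world(c,d,u/1.25,v/1.25,z);q=w[:2]-p[:2];w0=world(c,d,u/1.25,v/1.25)
    print(n,w.round(1),'depthpt',w0.round(1),'tool xy',(q@tx).round(1),(q@ty).round(1))
# blue centroid
hsv=cv2.cvtColor(im,cv2.COLOR_RGB2HSV);m=(hsv[...,0]>100)&(hsv[...,0]<125)&(hsv[...,1]>150);m[:160]=0;m[240:]=0;m[:,:325]=0
v,u=np.nonzero(m);print(u.min()*1.25,u.max()*1.25,v.min()*1.25,v.max()*1.25)
rel('btn',433,246,48)
rel('barL',345,269,36);rel('barR',375,269,36)
rel('fl',313,160,20);rel('fr',411,158,20)
rel('wallLtop',311,227,36);rel('wallRtop',406,230,36)
D=d
for n,(x0,x1) in {'L':(240,278),'R':(355,395)}.items():
    P=[]
    for v in range(240,330):
        for u in range(x0,x1):
            if 0<d[v,u]<280:
                w=world(c,d,u,v); 
                P.append([(w[:2]-p[:2])@tx,(w[:2]-p[:2])@ty,w[2]-p[2]])
    P=np.array(P);k=P[:,2]<P[:,2].min()+6
    print(n,P[:,2].min(),np.percentile(P[k],[2,50,98],axis=0).round(1).tolist())
```

```text
[497.65415878 -31.52730123 183.88524643] 69.67011480738881
416.25 450.0 228.75 267.5
btn [504.7  -5.7  48. ] depthpt [505.   -5.7  47.2] tool xy 26.7 -2.4
barL [502.4 -75.2  36. ] depthpt [507.4 -79.7  18.7] tool xy -39.3 19.6
barR [510.4 -53.5  36. ] depthpt [515.7 -56.5  19.6] tool xy -16.2 19.6
fl [418.6 -68.4  20. ] depthpt [418.6 -68.7  18.8] tool xy -62.1 -61.3
fr [442.9   0.8  20. ] depthpt [444.1   1.2   0.7] tool xy 11.2 -62.6
wallLtop [462.9 -86.1  36. ] depthpt [463.  -86.4  35.1] tool xy -63.3 -13.7
wallRtop [489.7 -20.6  36. ] depthpt [489.6 -20.6  36.2] tool xy 7.5 -11.3
L -135.83402860000177 [[-58.6, 38.3, -135.7], [-54.7, 41.4, -133.0], [-51.3, 47.6, -130.1]]
R -21.972547897877234 [[19.9, -11.2, -21.4], [20.2, -4.4, -17.9], [26.4, 10.4, -16.1]]
```

The fingertips are 22 mm below the TCP, with inner faces at ±20. The button at tool x +27 and chute centre at about −28 both line up with the fingers. I'll descend to just above the button.

```bash
python3 -m crank '[[42,[0,-1,40],0],[42,[0,-1,75],0],[42,[0,-1,100],0],[42,[0,-1,106],0],[42,[0,-1,106],0],[42,[0,-1,106],0]]'
python3 - <<'E'
from h import *
im,d,c=snap('wrist','w2'); 
cv2.imwrite('pics/w2.png',cv2.resize(im,(800,500))[:,:,::-1]); s=manip.state(); print(s['ee_pos'],s['contact_force'])
E
```

```text
time_s: 2.4
ee_pos: [498.2, -31.5, 79.5]
tool_rot: [2.576, 1.793, 0.003]
contact_force: [0.8, 0.3, -0.1]
width: 0.495
[498.60067284 -31.70717805  79.98839781] [-0.71348866  0.59457198  1.73905965]
```

View pics/w2.png

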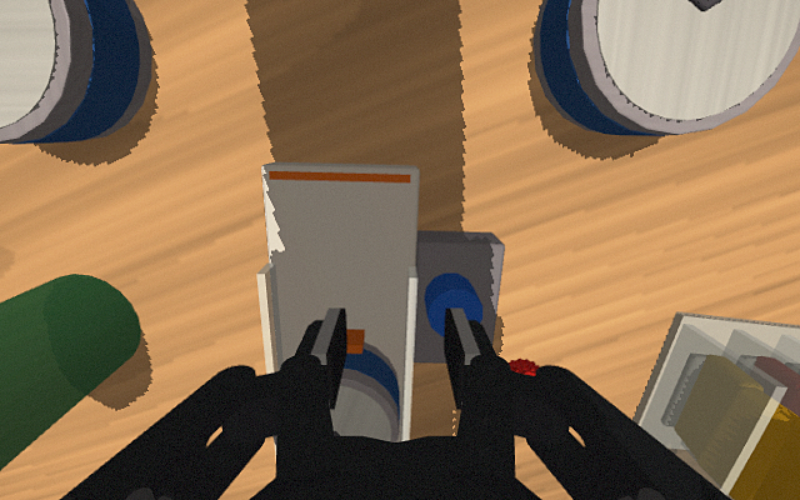

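The wrist view shows the right fingertip, at about (455,318), over the rear part of the button's top at (453,303). The left fingertip is over the chute in front of the stop bar at (355,341). I'll check the offset.

Run:
```python
from h import *
im,d,c=load('w2'); s=manip.state();p=s['ee_pos'];a=2*np.arctan2(s['tool_rot'][1],s['tool_rot'][0])
tx=np.array([np.cos(a),np.sin(a)]);ty=np.array([tx[1],-tx[0]])
def rel(n,u,v,z):
    w=world(c,d,u/1.25,v/1.25,z);q=w[:2]-p[:2];w0=world(c,d,u/1.25,v/1.25)
    print(n,w.round(1),w0.round(1),(q@tx).round(1),(q@ty).round(1))
rel('btn left edge',425,297,48);rel('btn front',450,275,48);rel('btn right',478,297,48)
rel('barfrontR top',364,329,36);rel('wallL',264,272,36);rel('wallR',412,274,36)
rel('front',342,166,20);rel('blockFR',503,241,26)
rel('fingR',448,311,36);rel('fingR2',466,311,36);rel('fingL',344,311,36);rel('fingL2',328,311,36)
```

```text
btn left edge [495.7 -16.6  48. ] [502.8 -17.8  32.7] 13.1 -8.0
btn front [489.4  -2.8  48. ] [496.9  -2.6  30.2] 23.9 -18.6
btn right [504.    5.8  48. ] [515.3   7.4  26.3] 37.1 -8.0
barfrontR top [507.2 -51.9  36. ] [514.8 -56.3  20.7] -15.9 15.1
wallL [462.3 -85.3  36. ] [462.7 -86.2  34.2] -62.9 -15.4
wallR [487.7 -19.5  36. ] [489.6 -19.9  31. ] 7.7 -14.5
front [430.2 -33.7  20. ] [430.5 -35.   12. ] -25.6 -63.4
blockFR [490.7  27.4  26. ] [5.005e+02 3.230e+01 1.000e-01] 52.7 -27.9
fingR [512.3  -9.3  36. ] [497.2  -8.6  64.4] 25.7 5.1
fingR2 [515.4  -1.   36. ] [508.4  -1.3  48.7] 34.6 5.1
fingL [494.5 -57.4  36. ] [482.4 -48.2  64.8] -25.5 5.1
fingL2 [491.8 -64.8  36. ] [479.9 -54.1  65.3] -33.4 5.1
```

```bash
python3 -m crank '[[42,[0,-1,10],0],[42,[0,-1,15],0],[42,[0,-1,24],0],[42,[0,-1,25],0],[42,[0,-1,25],0],[42,[0,-1,25],0],[42,[0,-1,25],0],[42,[0,-1,25],0]]'
python3 - <<'E'
from h import *
im,d,c=snap('wrist','w3'); 
cv2.imwrite('pics/w3.png',cv2.resize(im,(800,500))[:,:,::-1]); s=manip.state(); print(s['ee_pos'],s['contact_force'],s['wrist_torque'])
im,d,c=snap('scene','s3');snap('top','t3')
E
```

```text
time_s: 3.12
ee_pos: [498.3, -31.6, 56.0]
tool_rot: [2.577, 1.792, 0.005]
contact_force: [-5.6, 1.0, 20.7]
width: 0.49
[498.26600827 -31.54758209  55.93380919] [-5.1483729   0.31521987 21.1437268 ] [ 0.6461606   0.70753272 -0.13670171]
```

View pics/w3.png

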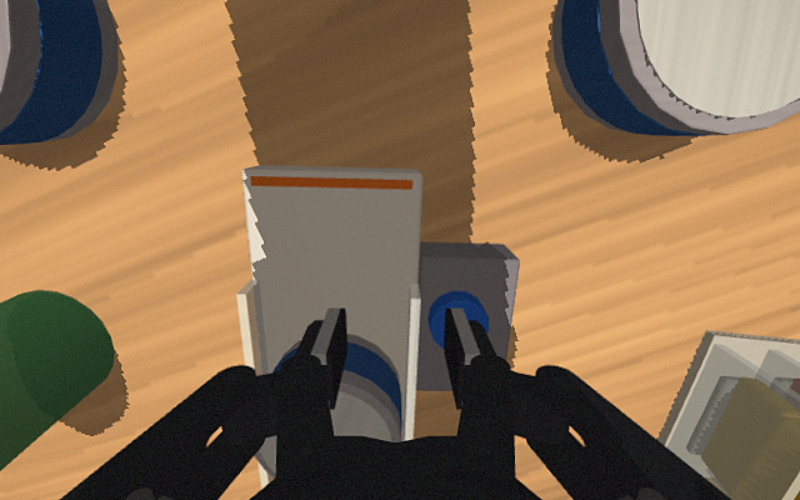

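The wrist view shows the stop bar gone, the can's front edge forward against the left finger at about (335,345), and the button under the right finger at (458,318). The measured force is about 5 N toward the front, which is the can, and 21 N upward, which means the button has bottomed out. I'll hold a little longer and confirm it's still.

```bash
python3 -m crank '[[42,[0,0,0],0],[42,[0,0,0],0],[42,[0,0,0],0],[42,[0,0,0],0],[42,[0,0,0],0],[42,[0,0,0],0]]'
python3 - <<'E'
from h import *
im,d,c=snap('wrist','w4'); a,_,_=load('w3')
print('diff',np.abs(im.astype(int)-a)[150:350].mean(), manip.state()['contact_force'],manip.state()['ee_pos'])
im,d,c=snap('scene','s4')
cv2.imwrite('pics/s4.png',cv2.resize(im[100:260,150:390],(780,520),interpolation=cv2.INTER_CUBIC)[:,:,::-1])
E
```

```text
time_s: 3.77
ee_pos: [498.3, -31.6, 55.9]
tool_rot: [2.577, 1.792, 0.005]
contact_force: [-5.4, 1.1, 19.7]
width: 0.494
diff 3.2256953125 [-4.40447318  0.80185609 20.84463632] [498.25719103 -31.54073279  55.92604203]
```

View pics/s4.png

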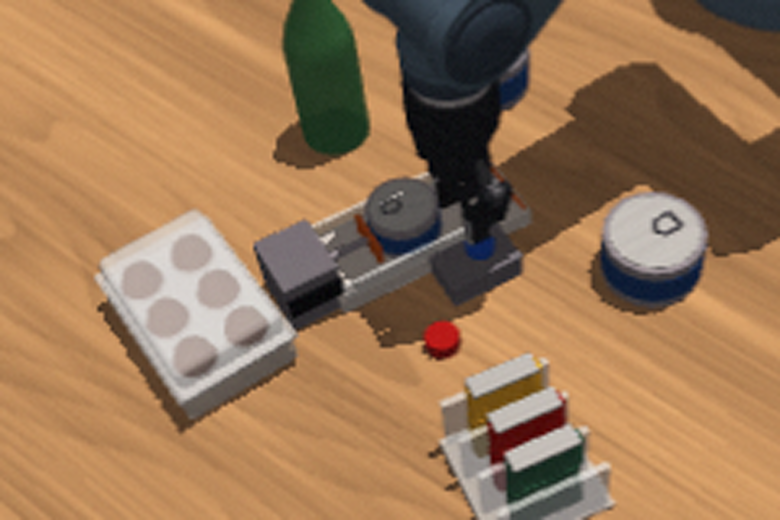

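The scene crop shows the can upright on the chute at (402,215), held between the pusher and the finger. The button at (482,248) is down, and the bystanders haven't moved.

```bash
python3 -c "
from workcell import job
print(job.hand_in())"
```

```text
the job is handed in; nothing more can be done
None
```

I pressed the blue button fully down with one finger while the other stood over the chute. The can popped forward and stopped against that finger. I handed the job in at about 3.9 s, still holding; the hand-in gives no verdict.

What the last checks showed:
- **Button:** the upward force was about 20 N, well above the button's own spring, so it had bottomed out. The fingertips were about 34 to 36 mm above the shelf, which agrees.
- **Can:** it pressed the finger with about 4.5 to 5.5 N toward the front. The scene picture shows it upright on the chute between the pusher and the finger. I did not measure its exact position; from where the finger stands it should be about 19 mm forward of its start.
- **At rest:** force and arm pose stayed steady over the last 0.7 s, and two wrist pictures taken that far apart were nearly identical.
- **Other things:** the bottle, carton, cap and crushed cans looked undisturbed. I judged this by eye and did not measure it.

No check failed. The position estimates differed by a few millimetres between pictures, within what the button and finger could tolerate.

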